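# Stack the empty harvest crate over the jars, half-turned

## Robot

A 7-joint arm with a two-finger parallel gripper is mounted at the origin on the work surface. World frame = base frame: x ahead of the robot, y to its left, z up, the work surface at z = 0. Lengths are in m, angles in rad, forces in N, time in s.
With the tool pointing down it reaches from about 0.425 to 0.975 m from the base axis. Payload 16.7 kg.
Tool frame: the origin (TCP) lies on the centre line of the jaws, within the pads' length; the fingertips stand 25 mm ahead of it and the grasp point (between the pads) lies 6 mm ahead of it; x points along the fingers, y is the direction in which the jaws open and shut, and the axes are right-handed (so a half turn about x gives the same grasp; the last joint's range is limited). The gripper opens to 85 mm and grips with 20 to 120 N. Pads are 22 mm wide; open, the fingers measure 114 mm over their backs; the gripper's body (76 mm by 85 mm) begins 54 mm behind the grasp point. The pads swing forward as they close: fully open they stand 13 mm farther back than shut.
Start: joints at [1.121, 0.426, 0.074, 1.606, -0.034, 1.111, -0.067], TCP at [0.2, -0.645, 0.256] pointing down, gripper open.
Joint ranges: [-2.85, 2.85], [-0.5, 2.14], [-1.23, 1.37], [0.21, 2.46], [-1.02, 4.16], [0.16, 2.05], [-2.73, 2.73]. Speed limits (rad/s): [1.89, 1.89, 2.39, 2.39, 3.01, 3.01, 3.01].

## Interface

Orientations are given as a rotation vector (axis times angle).
In Python, from rig import ctrl gives the robot as it stands. The module is installed in compiled form; this text tells all that it offers.
- The arm moves only by the shell command python3 -m crank 'ROWS' [OPENING]. ROWS is JSON, a list of rows, each an object with "delta_pos": the shift along the world's x, y, z in cm, a list of three; "roll": the turn about the world's z in rad. In form: [{"delta_pos": [x, y, z], "roll": roll}, ...]. A call has 1 to 5 rows; each row shifts and turns the commanded pose from where the row before left it; what a row does not reach is not made up. A row lasts 1/8 s, in which the tool goes at most 62.5 mm and 10.7 degrees, less where a joint would pass 70% of its speed; a pose out of reach is approached as far as the arm can. A call is refused whole if a number of a shift passes 6.25 or a number of a turn 0.188, either way. A call with a gripper value outside its range is refused whole. OPENING is the closure, from 0 (fully open) to 1 (shut), set as the call begins (- or left out, the last holds). The fingers move at their own pace and stop on an object; the grip force is fixed at half the most. Time passes only in rows, so rows that do not move let the fingers close. It gives the time, the measured TCP pose, the force and the opening at its end, in the units of the state.
- ctrl.get_obs(): the state, without advancing time (a new reading comes with each control period).
- ctrl.camera(name): name is "scene" or "side" or "wrist"; returns (picture, depth): 480x640x3 uint8, red, green, blue; 480x640 float32, m along the optical axis (not along the pixel's ray), 0 where there is no reading.
- ctrl.camera_info(name): a dict with "vfov" (degrees; the focal length in pixels is half the picture's height over the tangent of half this angle, whatever the lens; pixels are square), "cx", "cy" (the principal point, pixels), "cam_to_world" (4x4, takes a point from camera to world coordinates). Camera axes: x right, y down, z forward; pixel columns grow to the right and rows downward; lengths in m; the calibration is good to about 2 mm. A picture is of the moment at which its call begins: read the wrist's pose just before it. camera_info takes no time and is no camera call; for the wrist camera it gives the pose at the moment of the call.
- ctrl.finish_job(): hands the job in, once; it reports no verdict.
The state is a dict: "time": time; "q": joint angles; "qd": joint speeds; "tau": joint torques, N m; "tool_pos": TCP position; "ee_rot": TCP orientation; "wrist_force": force on the tool from outside, world axes, zero at the start; "moment": the same for the moment, N m; "grip_width": finger opening in m.
Only numpy, scipy, OpenCV 4.12 (cv2) and the standard library are available. Lean on these libraries where they do the work, as an engineer would, in place of code of your own. Each camera call takes 0.05 s, during which the arm holds its last target. There are 200 camera calls.

## Task

Pick up the empty yellow crate by its carrying bar, turn it half a turn so that its scooped end comes over the plain end of the crate of jars, and stack it squarely on that crate so that its lugs rest on the rim ledges instead of dropping through the slots and nesting onto the jars. Lower it all the way onto the ledges before letting go, and leave the crate of jars and the crate of onions standing where they are.

Things in the scene. Friction and masses are not known exactly. Their poses are not given: they have to be found in the camera images.
- empty_handle (a point): centre of the empty crate's carrying bar, 135 mm above the crate's underside, mid-length and mid-width. Bar 16 x 16 mm, 176 mm long, along y, 45 mm above the rim. z up; x points from the scooped end to the plain end (at the start to the robot's left, +y, within 15 deg). Crate 280 to 460 g. Stacked half-turned, its underside is 78 mm above that of the crate below, dipping 12 mm into its mouth with 12 mm play
- empty_scoop (a point): bottom edge of the scoop, a 90 mm wide cut-out in the empty crate's -x end wall, 113 mm from mid-length, 45 mm above the underside. All three crates: yellow plastic, 240 x 184 x 90 mm, tapered; underside 184 x 124, mouth 212 x 152 mm; on each long side two outside lugs at x = -60 and +30 mm, undersides 12 mm up, reaching y = +-92; above each lug a 32 mm slot through wall and rim
- jar_crate: the crate with four low brass-lidded jars, on which the empty crate goes. Same mould without carrying bar, with a flat rim ledge 14 mm wide at 90 mm height; jar tops at 54 mm. Origin: centre of its underside; z up, x from its scooped end to its plain end (to the robot's left, +y, within 15 deg). Loose on the table, about 1.4 kg with the jars
- onion_crate: bystander, to be left alone: same mould without carrying bar, filled with onions up to 64 mm high. Origin: centre of its underside; x from its scooped end to its plain end

How it is judged:
By the outcome, as a careful person would: the job done as asked, in the order asked, and still so for the second after the job is handed in, with the robot touching nothing.
It also fails if it takes over 51 s, if anything falls off the work surface, if the arm or the gripper's body presses on something with over 40 N, if the wrist force passes 120 N, or if a joint passes its speed limit or range.

## Working session

There is one attempt and no reset: what is moved stays moved. The work goes in short steps, Python scripts to look and compute and a shell command to move; the robot and the scene stay as the last step left them, time stands still between calls to the robot, and variables do not carry over. Pictures are saved under pics/ and viewed, about 8 in all and at most 12, crops included, and the job is handed in when it is done.

```bash
mkdir -p pics; cat > h.py <<'E'
import numpy as np,cv2
from rig import ctrl
def cloud(name):
    i=ctrl.camera_info(name); rgb,d=ctrl.camera(name)
    f=240/np.tan(np.radians(i['vfov'])/2); T=np.array(i['cam_to_world'])
    v,u=np.mgrid[:480,:640]
    P=np.stack([(u-i['cx'])/f*d,(v-i['cy'])/f*d,d],-1)@T[:3,:3].T+T[:3,3]
    P[d==0]=np.nan
    return rgb,P,i
E
python3 - <<'E'
from h import *
o=ctrl.get_obs();print({k:np.round(v,3) for k,v in o.items()})
for n in("scene","side"):
    rgb,P,i=cloud(n);cv2.imwrite(f"pics/{n}0.png",rgb[...,::-1]);np.save(f"{n}0.npy",P)
    print(n,i['vfov'],np.round(i['cam_to_world'],3))
E
```

```text
{'time': np.float64(0.0), 'q': array([ 1.121,  0.427,  0.074,  1.607, -0.034,  1.111, -0.067]), 'qd': array([ 0.001,  0.001, -0.001, -0.001, -0.   , -0.   ,  0.   ]), 'tau': array([ 1.0000e-03, -9.4984e+01,  3.7620e+00, -4.6352e+01,  1.9000e-02,
        1.0000e-02,  0.0000e+00]), 'tool_pos': array([ 0.2  , -0.644,  0.256]), 'ee_rot': array([ 2.06 ,  0.314, -2.06 ]), 'wrist_force': array([0.061, 0.321, 0.617]), 'moment': array([ 0.032, -0.019, -0.027]), 'grip_width': np.float64(0.086)}
scene 57.30051343151531 [[-0.651  0.423 -0.631  1.261]
 [ 0.759  0.358 -0.543  0.565]
 [-0.004 -0.832 -0.555  0.745]
 [ 0.     0.     0.     1.   ]]
side 48.62489505139195 [[-0.951 -0.242  0.191  0.288]
 [-0.308  0.712 -0.631  0.832]
 [ 0.017 -0.659 -0.752  1.129]
 [ 0.     0.     0.     1.   ]]
```

View pics/scene0.png

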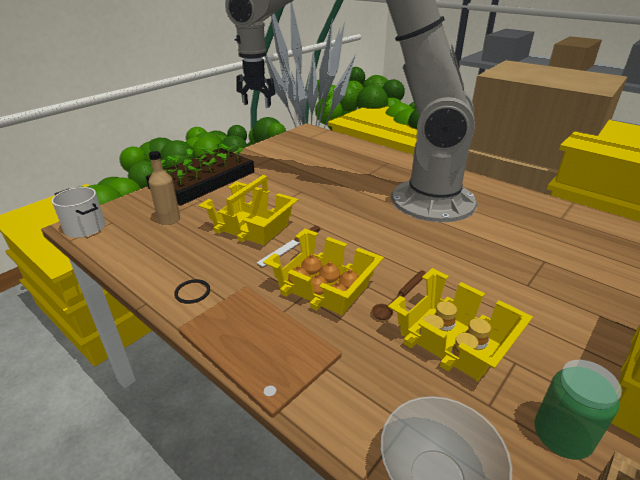

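View pics/side0.png

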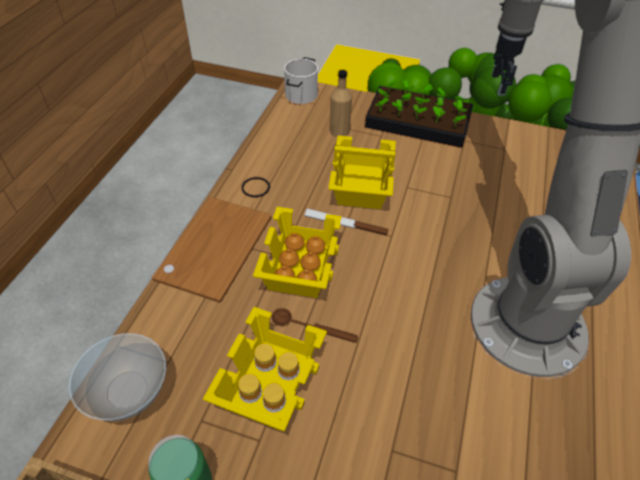

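Both views agree. The empty crate with its bar is at scene (250,210) and side (363,172), with the onions in the middle. The jar crate is at scene (460,325) and side (265,370). On both target crates the scooped end faces -y.

```bash
cat > fit.py <<'E'
from h import *
from scipy.spatial.transform import Rotation as R
def yellow(n,rgb=None,P=None):
    if rgb is None: rgb=cv2.imread(f"pics/{n}0.png")[...,::-1];P=np.load(f"{n}0.npy")
    h=cv2.cvtColor(np.ascontiguousarray(rgb),cv2.COLOR_RGB2HSV)
    m=(h[...,0]>22)&(h[...,0]<34)&(h[...,1]>170)&(P[...,2]>.005)&(P[...,2]<.16)
    return P[m]
E
python3 - <<'E'
from fit import *
print(R.from_rotvec(ctrl.get_obs()['ee_rot']).as_matrix().round(3))
for n in("scene","side"):
    Q=yellow(n); Q=Q[(Q[:,0]>.2)&(Q[:,0]<1)&(abs(Q[:,1])<.7)]
    g=np.zeros((300,300),np.uint8); ij=((Q[:,:2]+[0,.75])/.005).astype(int); g[ij[:,0],ij[:,1]]=1
    g=cv2.morphologyEx(g,cv2.MORPH_CLOSE,np.ones((7,7)))
    k,l,s,c=cv2.connectedComponentsWithStats(g)
    for a in range(1,k):
        q=Q[l[ij[:,0],ij[:,1]]==a]
        if len(q)<400: continue
        r=q[(q[:,2]>.082)&(q[:,2]<.098)]
        b=q[q[:,2]>.11]
        print(n,len(q),q.min(0).round(3),q.max(0).round(3),'rim',[np.round(x,3) for x in cv2.minAreaRect(r[:,:2].astype(np.float32))])
        if len(b)>30: print('  bar',b.min(0).round(3),b.max(0).round(3),[np.round(x,3) for x in cv2.minAreaRect(b[b[:,2]>.128][:,:2].astype(np.float32))])
E
```

```text
[[-0.     0.296 -0.955]
 [ 0.001 -0.955 -0.296]
 [-1.    -0.001  0.   ]]
scene 1688 [0.388 0.641 0.005] [0.561 0.7   0.16 ] rim [array([0.547, 0.659]), array([0.033, 0.015]), np.float64(57.433)]
  bar [0.388 0.641 0.11 ] [0.561 0.669 0.16 ] [array([0.524, 0.649]), array([0.06, 0.01]), np.float64(14.065)]
scene 3291 [ 0.414 -0.484  0.005] [ 0.634 -0.214  0.146] rim [array([ 0.524, -0.349]), array([0.185, 0.246]), np.float64(9.676)]
  bar [ 0.438 -0.374  0.111] [ 0.613 -0.321  0.146] [array([ 0.525, -0.347]), array([0.177, 0.019]), np.float64(9.992)]
scene 6007 [0.451 0.221 0.005] [0.647 0.468 0.094] rim [array([0.551, 0.344]), array([0.241, 0.185]), np.float64(87.423)]
scene 3871 [ 0.494 -0.123  0.005] [0.701 0.138 0.094] rim [array([0.596, 0.007]), array([0.186, 0.242]), np.float64(7.533)]
side 2969 [ 0.413 -0.481  0.005] [ 0.632 -0.209  0.147] rim [array([ 0.522, -0.346]), array([0.18 , 0.251]), np.float64(10.563)]
  bar [ 0.435 -0.372  0.11 ] [ 0.608 -0.32   0.147] [array([ 0.523, -0.346]), array([0.174, 0.025]), np.float64(10.041)]
side 5848 [0.454 0.181 0.005] [0.645 0.471 0.098] rim [array([0.55 , 0.345]), array([0.245, 0.182]), np.float64(87.425)]
side 3271 [ 0.493 -0.124  0.005] [0.703 0.141 0.096] rim [array([0.596, 0.009]), array([0.181, 0.246]), np.float64(7.132)]
```

```bash
python3 -m crank '[{"delta_pos":[1,1,2],"roll":0},{"delta_pos":[3.5,3,1],"roll":-0.03},{"delta_pos":[4,4,0],"roll":-0.03},{"delta_pos":[4,4,0],"roll":-0.03},{"delta_pos":[4,4,0],"roll":-0.036}]' 0
python3 -m crank '[{"delta_pos":[4,4,0],"roll":0},{"delta_pos":[4,4,0],"roll":0},{"delta_pos":[3.5,3,0],"roll":0},{"delta_pos":[2,1,0],"roll":0},{"delta_pos":[0,0,0],"roll":0}]'
python3 - <<'E'
from fit import *
o=ctrl.get_obs();M=R.from_rotvec(o['ee_rot']).as_matrix();print(o['tool_pos'],o['q'].round(2),np.degrees(np.arctan2(M[1,1],M[0,1])))
rgb,P,i=cloud("wrist");cv2.imwrite("pics/w1.png",rgb[...,::-1])
q=yellow("",rgb,P); q=q[np.linalg.norm(q[:,:2]-[.524,-.347],axis=1)<.2]
b=q[(q[:,2]>.135)&(q[:,2]<.15)];print(len(b),cv2.minAreaRect(b[:,:2].astype(np.float32)),np.median(b[:,2]))
r=q[(q[:,2]>.08)&(q[:,2]<.098)];print(len(r),cv2.minAreaRect(r[:,:2].astype(np.float32)))
E
```

```text
time: 0.72
tool_pos: [0.3668, -0.4825, 0.2879]
ee_rot: [2.131, 0.185, -2.129]
wrist_force: [1.2, -0.3, 0.5]
grip_width: 0.0854
time: 1.35
tool_pos: [0.5015, -0.3633, 0.2871]
ee_rot: [2.129, 0.189, -2.128]
wrist_force: [0.3, -0.0, -0.0]
grip_width: 0.0856
[ 0.50154512 -0.36327716  0.28709212] [ 0.58  0.31 -0.07  1.7   0.02  1.13 -0.89] -79.83394025446239
6741 ((0.5222490429878235, -0.34840598702430725), (0.17460177838802338, 0.016056787222623825), 10.651877403259277) 0.1416840483453491
16375 ((0.5216465592384338, -0.3483288884162903), (0.18054945766925812, 0.24103082716464996), 10.638840675354004)
```

```bash
python3 -m crank '[{"delta_pos":[2.1,1.5,0],"roll":0.006},{"delta_pos":[0,0,-4],"roll":0},{"delta_pos":[0,0,-3],"roll":0},{"delta_pos":[0,0,-3],"roll":0},{"delta_pos":[0,0,0],"roll":0}]' 0
python3 - <<'E'
from h import *
print(ctrl.get_obs()['tool_pos'],ctrl.get_obs()['wrist_force'])
rgb,P,i=cloud("wrist");cv2.imwrite("pics/w2.png",rgb[...,::-1])
E
```

```text
time: 2.02
tool_pos: [0.5197, -0.3496, 0.1847]
ee_rot: [2.125, 0.194, -2.131]
wrist_force: [-0.1, 0.6, -0.5]
grip_width: 0.0856
[ 0.5196982  -0.34958215  0.18466057] [-0.07357103  0.56680369 -0.46083406]
```

View pics/w2.png

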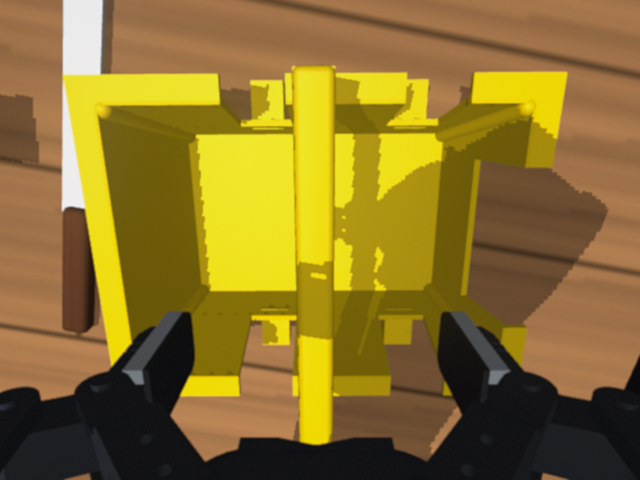

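The bar at column 315 is midway between the fingertips (193 and 440), and the scoop is on the right (-y). I'll descend and grip.

```bash
python3 -m crank '[{"delta_pos":[0.2,0.1,-2],"roll":0},{"delta_pos":[0,0,-1.5],"roll":0},{"delta_pos":[0,0,-1],"roll":0},{"delta_pos":[0,0,0],"roll":0}]' 0
python3 -m crank '[{"delta_pos":[0,0,0],"roll":0},{"delta_pos":[0,0,0],"roll":0},{"delta_pos":[0,0,0],"roll":0},{"delta_pos":[0,0,0],"roll":0},{"delta_pos":[0,0,0],"roll":0}]' 1
python3 -m crank '[{"delta_pos":[0,0,0],"roll":0},{"delta_pos":[0,0,0],"roll":0},{"delta_pos":[0,0,0],"roll":0},{"delta_pos":[0,0,0],"roll":0}]'
```

```text
time: 2.58
tool_pos: [0.5226, -0.3485, 0.1405]
ee_rot: [2.126, 0.194, -2.128]
wrist_force: [-0.3, 0.6, -0.1]
grip_width: 0.0854
time: 3.2
tool_pos: [0.5231, -0.3487, 0.1416]
ee_rot: [2.127, 0.193, -2.126]
wrist_force: [-0.6, 0.9, 4.7]
grip_width: 0.0149
time: 3.7
tool_pos: [0.5231, -0.3487, 0.1416]
ee_rot: [2.127, 0.193, -2.126]
wrist_force: [-1.7, 0.5, 5.8]
grip_width: 0.0152
```

```bash
python3 -m crank '[{"delta_pos":[0,0,1],"roll":0},{"delta_pos":[0,0,2],"roll":0},{"delta_pos":[0,0,3],"roll":0},{"delta_pos":[0,0,3],"roll":0},{"delta_pos":[0,0,3],"roll":0}]'
python3 -m crank '[{"delta_pos":[0,0,3],"roll":0},{"delta_pos":[0,0,1.5],"roll":0},{"delta_pos":[0,1,0],"roll":0.05},{"delta_pos":[0,2,0],"roll":0.1},{"delta_pos":[0,3,0],"roll":0.13}]'
python3 -m crank '[{"delta_pos":[0.1,3,0],"roll":0.13},{"delta_pos":[0.1,3,0],"roll":0.13},{"delta_pos":[0.1,3,0],"roll":0.13},{"delta_pos":[0.1,3,0],"roll":0.13},{"delta_pos":[0.1,3,0],"roll":0.13}]'
python3 -m crank '[{"delta_pos":[0.1,3,0],"roll":0.13},{"delta_pos":[0.1,3,0],"roll":0.13},{"delta_pos":[0.1,3,0],"roll":0.13},{"delta_pos":[0.1,3,0],"roll":0.13},{"delta_pos":[0.1,3,0],"roll":0.13}]'
python3 -m crank '[{"delta_pos":[0.1,3,0],"roll":0.13},{"delta_pos":[0.1,3,0],"roll":0.13},{"delta_pos":[0.1,3,0],"roll":0.13},{"delta_pos":[0.1,3,0],"roll":0.13},{"delta_pos":[0.1,3,0],"roll":0.13}]'
python3 - <<'E'
from fit import *
o=ctrl.get_obs();M=R.from_rotvec(o['ee_rot']).as_matrix();print(o['tool_pos'],o['q'].round(2),np.degrees(np.arctan2(M[1,1],M[0,1])))
E
```

```text
time: 4.32
tool_pos: [0.5229, -0.3487, 0.2637]
ee_rot: [2.127, 0.192, -2.126]
wrist_force: [-0.1, 0.0, -4.4]
grip_width: 0.0151
time: 4.95
tool_pos: [0.5223, -0.2877, 0.3048]
ee_rot: [1.961, 0.467, -1.964]
wrist_force: [-0.4, 0.9, -4.2]
grip_width: 0.015
time: 5.58
tool_pos: [0.5272, -0.1369, 0.305]
ee_rot: [1.534, 0.961, -1.536]
wrist_force: [0.8, 0.2, -3.9]
grip_width: 0.0152
time: 6.2
tool_pos: [0.532, 0.0129, 0.3051]
ee_rot: [1.062, 1.297, -1.064]
wrist_force: [0.1, 0.0, -3.4]
grip_width: 0.015
time: 6.82
tool_pos: [0.5369, 0.1626, 0.3051]
ee_rot: [0.565, 1.497, -0.567]
wrist_force: [0.2, -0.0, -4.2]
grip_width: 0.0152
[0.5368884  0.16258548 0.30510146] [ 0.15  0.26 -0.67  1.77  0.17  1.17  0.28] 48.53286606019329
```

```bash
python3 -m crank '[{"delta_pos":[0.3,3,0],"roll":0.13},{"delta_pos":[0.3,3,0],"roll":0.13},{"delta_pos":[0.3,3,0],"roll":0.12},{"delta_pos":[0.3,3,0],"roll":0.1},{"delta_pos":[0.2,3,0],"roll":0.1}]'
python3 -m crank '[{"delta_pos":[0,2,0],"roll":0.07},{"delta_pos":[0,1.2,0],"roll":0.03},{"delta_pos":[0,0,0],"roll":0},{"delta_pos":[0,0,0],"roll":0},{"delta_pos":[0,0,0],"roll":0}]'
cat > chk.py <<'E'
import sys
from fit import *
o=ctrl.get_obs();M=R.from_rotvec(o['ee_rot']).as_matrix();print(o['tool_pos'],o['wrist_force'],np.degrees(np.arctan2(M[1,1],M[0,1])))
dz=o['tool_pos'][2]-.1416   # height of held crate's underside
for n in("scene","side"):
    rgb,P,i=cloud(n);cv2.imwrite(f"pics/{n}{sys.argv[1]}.png",rgb[...,::-1])
    h=cv2.cvtColor(np.ascontiguousarray(rgb),cv2.COLOR_RGB2HSV)
    m=(h[...,0]>22)&(h[...,0]<34)&(h[...,1]>170)&(np.linalg.norm(P[...,:2]-[.55,.345],axis=-1)<.17)
    q=P[m]
    for nm,z in(("jarrim",.09),("rim",.09+dz),("bar",.143+dz)):
        r=q[abs(q[:,2]-z)<.005]
        if len(r)>20: print(n,nm,len(r),[np.round(x,4) for x in cv2.minAreaRect(r[:,:2].astype(np.float32))])
E
python3 chk.py 3
```

```text
time: 7.45
tool_pos: [0.551, 0.3124, 0.3049]
ee_rot: [0.113, 1.57, -0.114]
wrist_force: [0.6, 0.7, -3.6]
grip_width: 0.0152
time: 8.07
tool_pos: [0.5523, 0.3424, 0.3064]
ee_rot: [0.041, 1.57, -0.042]
wrist_force: [-0.4, -0.9, -3.6]
grip_width: 0.0149
[0.55227373 0.34238162 0.30641686] [-0.35864714 -0.87277069 -3.63198066] 86.99316159468832
scene jarrim 1300 [array([0.5492, 0.3446]), array([0.2407, 0.1855]), np.float64(87.1766)]
scene rim 1678 [array([0.5536, 0.3415]), array([0.2411, 0.1849]), np.float64(87.2337)]
scene bar 345 [array([0.5553, 0.3356]), array([0.0295, 0.1755]), np.float64(87.3022)]
side jarrim 1433 [array([0.5494, 0.3453]), array([0.2429, 0.1809]), np.float64(87.2811)]
side rim 1710 [array([0.5528, 0.3427]), array([0.2431, 0.1811]), np.float64(87.1761)]
side bar 566 [array([0.5523, 0.3437]), array([0.0182, 0.176 ]), np.float64(86.9165)]
```

```bash
python3 -m crank '[{"delta_pos":[-0.4,0.3,-1],"roll":0.004},{"delta_pos":[0,0,-2],"roll":0},{"delta_pos":[0,0,-2],"roll":0},{"delta_pos":[0,0,-1],"roll":0},{"delta_pos":[0,0,0],"roll":0}]'
python3 -m crank '[{"delta_pos":[0,0,0],"roll":0},{"delta_pos":[0,0,0],"roll":0}]'
python3 chk.py 4
python3 -c "
import cv2,numpy as np
a=cv2.imread('pics/scene4.png')[190:400,330:560];b=cv2.imread('pics/side4.png')[250:450,170:360]
f=lambda x:cv2.resize(x,(400,400))
cv2.imwrite('pics/c4.png',np.hstack([f(a),f(b)]))"
```

```text
time: 8.8
tool_pos: [0.5477, 0.3461, 0.2452]
ee_rot: [0.036, 1.572, -0.037]
wrist_force: [0.1, 0.4, -4.3]
grip_width: 0.0149
time: 9.05
tool_pos: [0.5482, 0.3465, 0.247]
ee_rot: [0.037, 1.57, -0.037]
wrist_force: [-0.1, 0.5, -3.1]
grip_width: 0.0148
[0.54820873 0.34653184 0.24696315] [-0.08841977  0.49303577 -3.13595816] 87.30999532600946
scene jarrim 1212 [array([0.5502, 0.3446]), array([0.2403, 0.1835]), np.float64(87.2813)]
scene rim 1637 [array([0.5501, 0.3456]), array([0.2417, 0.1844]), np.float64(87.686)]
scene bar 346 [array([0.551 , 0.3395]), array([0.0298, 0.1742]), np.float64(87.631)]
side jarrim 1206 [array([0.5493, 0.3452]), array([0.243 , 0.1811]), np.float64(87.3659)]
side rim 1555 [array([0.5487, 0.3469]), array([0.2426, 0.1817]), np.float64(87.4558)]
side bar 536 [array([0.5478, 0.3477]), array([0.0185, 0.1749]), np.float64(87.5604)]
```

View pics/c4.png

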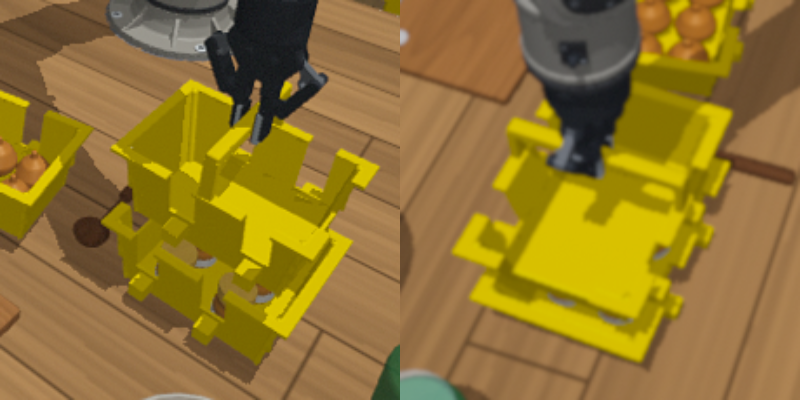

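The scooped end (scene crop, lower right) now sits over the plain end of the jar crate. The two crates are aligned to 1–2 mm and about 0.3°. I'll lower it slowly onto the ledges.

```bash
python3 -m crank '[{"delta_pos":[0,-0.1,-0.7],"roll":-0.003},{"delta_pos":[0,0,-0.6],"roll":0},{"delta_pos":[0,0,-0.5],"roll":0},{"delta_pos":[0,0,-0.3],"roll":0},{"delta_pos":[0,0,0],"roll":0}]'
python3 -m crank '[{"delta_pos":[0,0,-0.2],"roll":0},{"delta_pos":[0,0,-0.2],"roll":0},{"delta_pos":[0,0,0],"roll":0},{"delta_pos":[0,0,0],"roll":0}]'
python3 -m crank '[{"delta_pos":[0,0,-0.1],"roll":0},{"delta_pos":[0,0,0],"roll":0},{"delta_pos":[0,0,0],"roll":0}]'
```

```text
time: 9.78
tool_pos: [0.5479, 0.3453, 0.2251]
ee_rot: [0.039, 1.571, -0.039]
wrist_force: [-0.2, 0.7, -3.7]
grip_width: 0.0145
time: 10.28
tool_pos: [0.5479, 0.3454, 0.2214]
ee_rot: [0.039, 1.57, -0.039]
wrist_force: [-0.4, 0.1, -3.6]
grip_width: 0.015
time: 10.65
tool_pos: [0.548, 0.3453, 0.2203]
ee_rot: [0.039, 1.57, -0.039]
wrist_force: [-0.3, 0.2, -4.7]
grip_width: 0.015
```

```bash
python3 -m crank '[{"delta_pos":[0,0,-0.1],"roll":0},{"delta_pos":[0,0,0],"roll":0},{"delta_pos":[0,0,0],"roll":0}]'
python3 -m crank '[{"delta_pos":[0,0,-0.1],"roll":0},{"delta_pos":[0,0,0],"roll":0},{"delta_pos":[0,0,0],"roll":0}]'
```

```text
time: 11.02
tool_pos: [0.548, 0.3455, 0.2199]
ee_rot: [0.039, 1.57, -0.039]
wrist_force: [-3.1, -2.2, 6.2]
grip_width: 0.0149
time: 11.4
tool_pos: [0.5482, 0.3456, 0.2198]
ee_rot: [0.039, 1.569, -0.039]
wrist_force: [-5.4, -5.9, 17.5]
grip_width: 0.0148
```

It made contact at TCP z 0.2199, against 0.2196 predicted. I'll check the fit before releasing.

```bash
python3 -m crank '[{"delta_pos":[0,0,0.1],"roll":0},{"delta_pos":[0,0,0],"roll":0},{"delta_pos":[0,0,0],"roll":0}]'
python3 chk.py 5
python3 -c "
import cv2,numpy as np
a=cv2.imread('pics/scene5.png')[190:400,330:560];b=cv2.imread('pics/side5.png')[250:450,170:360]
f=lambda x:cv2.resize(x,(400,400))
cv2.imwrite('pics/c5.png',np.hstack([f(a),f(b)]))"
```

```text
time: 11.78
tool_pos: [0.5481, 0.3455, 0.2198]
ee_rot: [0.039, 1.57, -0.039]
wrist_force: [-1.8, -2.1, 8.3]
grip_width: 0.0148
[0.5480909  0.34546178 0.21983232] [-1.80160757 -2.14289097  8.29122157] 87.14157408072765
scene jarrim 1700 [array([0.552 , 0.3441]), array([0.241 , 0.1827]), np.float64(87.5568)]
scene rim 1592 [array([0.5491, 0.3443]), array([0.2421, 0.1843]), np.float64(87.4626)]
scene bar 336 [array([0.5489, 0.3388]), array([0.0295, 0.1791]), np.float64(87.1275)]
side jarrim 1555 [array([0.5487, 0.3459]), array([0.2416, 0.1841]), np.float64(87.3586)]
side rim 1500 [array([0.5487, 0.3455]), array([0.2428, 0.1816]), np.float64(87.1492)]
side bar 520 [array([0.5479, 0.3468]), array([0.0182, 0.1747]), np.float64(87.3209)]
```

View pics/c5.png

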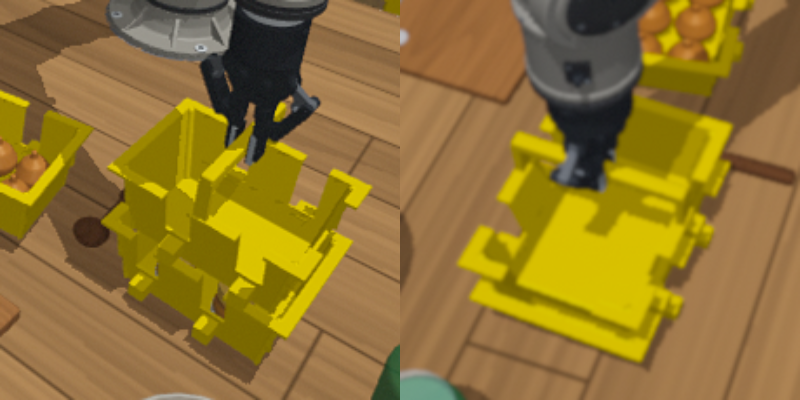

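The crate is seated and square. I'll release and retreat straight up.

```bash
python3 -m crank '[{"delta_pos":[0,0,0],"roll":0},{"delta_pos":[0,0,0],"roll":0},{"delta_pos":[0,0,0],"roll":0},{"delta_pos":[0,0,0],"roll":0},{"delta_pos":[0,0,0],"roll":0}]' 0
python3 -m crank '[{"delta_pos":[0,0,0],"roll":0},{"delta_pos":[0,0,0],"roll":0},{"delta_pos":[0,0,1],"roll":0},{"delta_pos":[0,0,2],"roll":0},{"delta_pos":[0,0,3],"roll":0}]'
python3 -m crank '[{"delta_pos":[0,0,4],"roll":0},{"delta_pos":[0,0,4],"roll":0},{"delta_pos":[0,0,2],"roll":0},{"delta_pos":[0,0,0],"roll":0},{"delta_pos":[0,0,0],"roll":0}]'
sed -i 's/^dz=.*/dz=.078/' chk.py
cat >> chk.py <<'E'
    r=P[(h[...,0]>22)&(h[...,0]<34)&(h[...,1]>170)&(abs(P[...,2]-.09)<.008)&(np.linalg.norm(P[...,:2]-[.596,.008],axis=-1)<.165)]
    print(n,'onion',cv2.minAreaRect(r[:,:2].astype(np.float32)))
    t=q[(q[:,2]>.155)&(q[:,2]<.18)]; print('rim plane z=a+b(x-.55)+c(y-.345)',np.linalg.lstsq(np.c_[np.ones(len(t)),t[:,:2]-[.55,.345]],t[:,2],rcond=None)[0])
E
python3 chk.py 6
python3 -c "
import cv2,numpy as np
a=cv2.imread('pics/scene6.png')[190:400,330:560];b=cv2.imread('pics/side6.png')[250:450,170:360]
f=lambda x:cv2.resize(x,(400,400))
cv2.imwrite('pics/c6.png',np.hstack([f(a),f(b)]))"
```

```text
time: 12.5
tool_pos: [0.548, 0.3453, 0.2193]
ee_rot: [0.039, 1.57, -0.039]
wrist_force: [0.1, 0.3, -0.9]
grip_width: 0.0851
time: 13.12
tool_pos: [0.5478, 0.3453, 0.2808]
ee_rot: [0.039, 1.571, -0.039]
wrist_force: [-0.7, 0.1, -0.5]
grip_width: 0.0856
time: 13.75
tool_pos: [0.5477, 0.345, 0.3785]
ee_rot: [0.039, 1.571, -0.04]
wrist_force: [-0.6, 0.2, -0.1]
grip_width: 0.0854
[0.54773346 0.34502126 0.37845877] [-0.57594221  0.18023015 -0.08715183] 87.14280095987624
scene jarrim 1711 [array([0.5516, 0.3438]), array([0.2416, 0.1833]), np.float64(87.4905)]
scene rim 1672 [array([0.5494, 0.3448]), array([0.2403, 0.185 ]), np.float64(87.3087)]
scene bar 499 [array([0.5501, 0.3454]), array([0.0168, 0.1772]), np.float64(86.8726)]
scene onion ((0.5962194204330444, 0.007480889558792114), (0.18571166694164276, 0.2424985021352768), 7.433363437652588)
rim plane z=a+b(x-.55)+c(y-.345) [0.16681679 0.01708471 0.00543078]
side jarrim 1679 [array([0.5482, 0.3455]), array([0.2435, 0.1836]), np.float64(87.3082)]
side rim 1741 [array([0.5484, 0.3458]), array([0.2426, 0.1809]), np.float64(87.0749)]
side bar 681 [array([0.548 , 0.3468]), array([0.0184, 0.1755]), np.float64(87.4112)]
side onion ((0.5878612995147705, 0.008577637374401093), (0.1644851714372635, 0.24386049807071686), 6.9876251220703125)
rim plane z=a+b(x-.55)+c(y-.345) [ 0.16663752 -0.00797011  0.00975965]
```

View pics/c6.png

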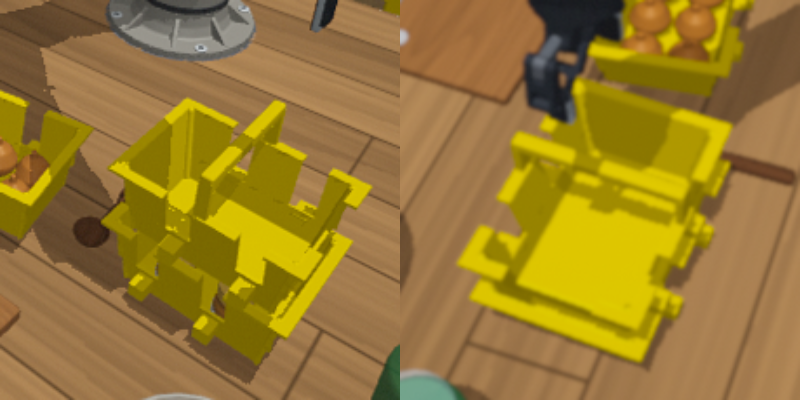

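The crate stands level and square on the jar crate with its rim at about 0.167 m, and the gripper is well clear. I'm handing it in.

```bash
python3 -c "
from rig import ctrl
print(ctrl.finish_job())"
```

```text
the job is handed in; nothing more can be done
None
```

I gripped the empty crate by its bar, lifted it and carried it over the onion crate while turning it 167°. That put its scooped end over the plain end of the jar crate. I then lowered it until the wrist force showed it resting on the ledges, let go and backed off straight up. The job took about 14 s of the 51 s allowed.

**Seating:** contact came at TCP z 0.2199, against 0.2196 predicted for ledge stacking. The upper rim reads about 0.167 m (0.168 expected) and looks level, so the crate has not nested.

**Squareness:** the two crates agree to about 0.3° and within about 2 mm in both views.

**Other crates:** the jar crate has not moved, within the roughly 2 mm accuracy of the cameras. The scene view puts the onion crate within 1 mm of where it started.

**One check disagreed:** the side view measured the onion crate as 164 mm wide, with its centre shifted 8 mm. Its near side appears to be hidden by the gripper in that view, and the scene view shows no shift.

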